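Pack a pipe-fittings order

TASK

Make up the customer's order in the blue tray, each fitting in its own seat and standing upright as it stands now: the long pipe nipple in the round cup, the brass gate valve with the round handwheel in the square bay, the tee with the full-width branch in the narrow bay, and the flange over the post. All four must sit flat on the floor of their seats, released and at rest. Leave the two look-alikes, the valve with the wing handle and the tee with the thin branch, where they stand.

Things in the scene. Friction and masses are not known exactly. Their poses are not given: they have to be found in the camera images.
- nipple: Long pipe nipple, to be packed: plain grey steel tube standing on end, outside diameter 34 mm, inside 27 mm, 100 mm tall, 0.2 kg. Origin: centre of its lower end, z up along the tube; yaw has no meaning.
- gate_valve: Gate valve, to be packed: brass, hex-ended barrel 58 mm long (along x), 42 mm wide over corners, lying down; bonnet up its middle (radius 16 mm to z = 42, 10 mm to z = 58); on top a level red round handwheel, diameter 58 mm, rim z = 70 to 80 mm, which does not turn and can be gripped by the rim. 0.35 kg. Origin: centre of its underside, below the wheel, z up.
- tee: Full-size tee, to be packed: grey steel, hex-ended run 64 mm long (along x), 42 mm wide over corners, 36 mm high, lying down; round branch straight up from its middle, diameter 36 mm from z = 38 to its top at z = 60 mm. Best gripped on the branch, fingers apart along its y. 0.3 kg. Origin: centre of its underside, z up.
- flange: Pipe flange, to be packed: dark steel disc, diameter 72 mm, 10 mm thick, lying flat, with a round neck of diameter 40 mm rising to z = 42 mm, to grip it by, and a hole of diameter 28 mm right through. 0.35 kg. Origin: centre of its underside, z up along the hole; yaw has no meaning.
- wing_valve: Look-alike to leave alone: same brass hex-ended barrel as the gate valve, but in place of a round wheel a flat red wing handle, a bar 60 mm long and 14 mm wide (along its x), top at z = 73 mm. Origin: centre of its underside, z up.
- thin_tee: Look-alike to leave alone: same steel run as the full-size tee (64 mm along x) but a thin upright branch, only 22 mm in diameter, top at z = 60 mm. Origin: centre of its underside, z up.
- round_cup: Seat for the nipple: low round cup, inside diameter 56 mm, wall 3 mm, rim at z = +26 mm. White, on a grey plate 88 mm square, 4 mm thick, fixed in the blue order tray (198 mm square, walls 22 mm high; four seats in a 2 x 2 pattern 94 mm apart). Origin: centre of the plate's underside, z up; parts rest at z = +4 mm.
- square_bay: Seat for the gate valve: square bay, 80 x 80 mm inside, wall 3 mm, wall tops at z = +19 mm; the valve fits at any yaw. White, on a grey plate 88 mm square, 4 mm thick, fixed in the blue order tray (198 mm square, walls 22 mm high; four seats in a 2 x 2 pattern 94 mm apart). Origin: centre of the plate's underside, z up; parts rest at z = +4 mm.
- narrow_bay: Seat for the tee: narrow bay, inside 82 mm (its x) by 54 mm (its y), wall 3 mm, tops at z = +19 mm; the tee's run lies along x, either way. White, on a grey plate 88 mm square, 4 mm thick, fixed in the blue order tray (198 mm square, walls 22 mm high; four seats in a 2 x 2 pattern 94 mm apart). Origin: centre of the plate's underside, z up; parts rest at z = +4 mm.
- post: Seat for the flange: upright round post, diameter 10 mm, top at z = +34 mm; the flange goes over it. White, on a grey plate 88 mm square, 4 mm thick, fixed in the blue order tray (198 mm square, walls 22 mm high; four seats in a 2 x 2 pattern 94 mm apart). Origin: centre of the plate's underside, z up; parts rest at z = +4 mm.
Mind the look-alikes: they are no part of the job. What is shaped like the gate_valve but green or turquoise is not meant.

How it is judged:
At the end, for the whole second after the job is handed in: From its seat's centre: nipple within 16 mm, gate valve 27, tee 17, flange 13; each resting on the 4 mm base plate (underside below 9 mm), tilted under 0.12 rad, released and at rest; both look-alikes within 30 mm of their starts (horizontal distance between nipple and round_cup below 0.016 m and z of nipple in the frame of round_cup between 0 and 0.009 m and angle between each of nipple, gate_valve, tee, flange's own z axis and vertical below 0.12 rad and linear speed of each of nipple, gate_valve, tee, flange below 0.02 m/s and angular speed of each of nipple, gate_valve, tee, flange below 0.2 rad/s and horizontal distance between gate_valve and square_bay below 0.027 m and z of gate_valve in the frame of square_bay between 0 and 0.009 m and horizontal distance between tee and narrow_bay below 0.017 m and z of tee in the frame of narrow_bay between 0 and 0.009 m and horizontal distance between flange and post below 0.013 m and z of flange in the frame of post between 0 and 0.009 m and distance of each of wing_valve, thin_tee from where it was at the start of the episode below 0.03 m); the robot touches nothing.
It fails at once if a look-alike (wing-handled valve or thin-branched tee) is moved 30 mm or more (distance of any of wing_valve, thin_tee from where it was at the start of the episode above 0.03 m).
It also fails if it takes over 106 s, if anything falls off the work surface, if the arm or the gripper's body presses on something with over 40 N, if the wrist force passes 120 N, or if a joint passes its speed limit or range.

ROBOT

A 6-joint arm with a two-finger parallel gripper is mounted at the origin on the work surface. World frame = base frame: x ahead of the robot, y to its left, z up, the work surface at z = 0. Lengths are in m, angles in rad, forces in N, time in s.
With the tool pointing down it reaches from about 0.3 to 0.775 m from the base axis. Payload 14.6 kg.
Tool frame: the origin (TCP) lies on the centre line of the jaws, within the pads' length; the fingertips stand 19 mm ahead of it and the grasp point (between the pads) is the TCP; y points along the fingers, x is the direction in which the jaws open and shut, and the axes are right-handed (so a half turn about y gives the same grasp; the last joint's range is limited). The gripper opens to 94 mm and grips with 3 to 60 N. Pads are 16 mm wide; open, the fingers measure 119 mm over their backs; the gripper's body (75 mm by 177 mm) begins 78 mm behind the grasp point.
Start: joints at [-1.41, 0.3, 1.521, -0, 1.321, -0.067], TCP at [0.124, -0.536, 0.224] pointing down, gripper open.
Joint ranges: [-3.03, 3.03], [-0.79, 2.21], [0.23, 2.52], [-1.04, 4.18], [0, 3.07], [-2.55, 2.55]. Speed limits (rad/s): [2.22, 2.22, 2.57, 3.14, 3.14, 3.14].

INTERFACE

Orientations are given as [roll, pitch, yaw] about the fixed x, y, z axes, in that order (R = Rz(yaw) Ry(pitch) Rx(roll)).
In Python, from station import ctrl, optics gives the robot as it stands.
- The arm moves only by the tool jog_arm, never from a script. Its argument "targets" is a list of rows, each a list of 3 entries, a list of its own where there are three numbers: the finger opening in cm, from 0 to 9.4, then the shift along the tool's x, y, z in cm, then the turn about the tool's y in rad. A call has 1 to 10 rows; each row is the pose to reach, as a shift and turn from the pose commanded when the call began, along the tool's axes at that moment; what a row does not reach only later rows make up. A row lasts 1/10 s, in which the tool goes at most 50 mm and 8.59 degrees, less where a joint would pass 70% of its speed; a pose out of reach is approached as far as the arm can. A call with a gripper value outside its range is refused whole. The fingers move at their own pace and stop on an object; "grip_force" is the grip in N (left out, the last holds). Time passes only in rows, so rows that repeat a pose let the fingers close. It gives the time, the measured TCP pose, the force and the opening at its end, in the units of the state.
- ctrl.get_obs(): the state, without advancing time (a new reading comes with each control period).
- optics.camera(name): name is "side" or "top" or "wrist"; returns a dict with "img" (480x640x3 uint8, red, green, blue), "range_z" (480x640 float32, m along the optical axis (not along the pixel's ray), 0 where there is no reading), "camera_matrix" (3x3 intrinsics, pixels), "k1" (the pictures are not rectified: a ray, as slopes to the right and down, at radius r is drawn at 1 + k1 r^2 times it, then the intrinsics apply), "world_to_cam" (4x4, takes a point from world to camera coordinates); the wrist camera has in their place "mount" (4x4, takes a point from camera to tool coordinates, whose origin is the TCP and whose axes are the tool frame's). Camera axes: x right, y up, looking along -z (the intrinsics and any distortion apply to the point x, -y, -z); pixel columns grow to the right and rows downward; lengths in m; the calibration is good to about 2 mm. A picture is of the moment at which its call begins: read the wrist's pose just before it.
- ctrl.hand_in(): hands the job in, once; it reports no verdict.
The state is a dict: "time_s": time; "qpos": joint angles; "joint_vel": joint speeds; "tau": joint torques, N m; "ee_pos": TCP position; "eef_rot": TCP orientation; "force": force on the tool from outside, world axes, zero at the start; "moment": the same for the moment, N m; "grip_width": finger opening in m.
Only numpy, scipy, OpenCV 4.12 (cv2) and the standard library are available. Lean on these libraries where they do the work, as an engineer would, in place of code of your own. Each camera call takes 0.05 s, during which the arm holds its last target. There are 200 camera calls.

## Working session

There is one attempt and no reset: what is moved stays moved. The work goes in short steps, Python scripts to look and compute and a tool call to move; the robot and the scene stay as the last step left them, time stands still between calls to the robot, and variables do not carry over. Pictures are saved under pics/ and viewed, about 12 in all and at most 16, crops included, and the job is handed in when it is done.

Besides the shell and the picture viewer there is one more tool, called by a JSON object that holds its "fn" and its "kwargs". jog_arm: Moves the arm, as the interface text tells. Its arguments: {"type":"object","properties":{"targets":{"type":"array","items":{"type":"array"}},"grip_force":{"type":"number"}},"required":["targets"]}

```bash
ls; mkdir -p pics; python3 - <<'E'
from station import ctrl, optics
import cv2, numpy as np
print(ctrl.get_obs())
for n in ("top","side"):
    c=optics.camera(n); cv2.imwrite(f"pics/{n}1.png",c["img"][:,:,::-1]); np.savez(f"{n}1.npz",**c)
    print(n,c["camera_matrix"],c["k1"],c["world_to_cam"])
c=optics.camera("wrist"); print(c["mount"],c["camera_matrix"],c["k1"])
E
```

```text
pics
{'time_s': 0.0, 'qpos': array([-1.40957774e+00,  3.00440870e-01,  1.52156575e+00, -3.55176831e-05,
        1.32066514e+00, -6.65949390e-02]), 'joint_vel': array([-9.58381859e-04, -9.43623114e-05, -6.95720626e-05, -5.44919269e-05,
        1.51122942e-03,  1.22958079e-04]), 'tau': array([-8.16627271e-04, -5.31809092e+01, -3.52740777e+01,  7.08568026e-02,
        2.44136655e-02, -9.26714347e-05]), 'ee_pos': array([ 0.12417134, -0.5355669 ,  0.22390938]), 'eef_rot': array([-1.57075884e+00,  1.07899906e-03, -1.34297397e+00]), 'force': array([-0.11496223,  0.62951431, -0.16063349]), 'moment': array([-0.02708638,  0.00705512,  0.03889555]), 'grip_width': 0.09383430396067971}
top [[621.8056597    0.         322.79279785]
 [  0.         621.8056597  250.34435472]
 [  0.           0.           1.        ]] 0.05939198224894123 [[-0.06339806 -0.99797839 -0.00445213 -0.0224537 ]
 [ 0.97801229 -0.06301656  0.19879855 -0.54661461]
 [-0.19867722  0.0082492   0.98003026 -1.37078569]
 [ 0.          0.          0.          1.        ]]
side [[572.68299557   0.         320.03115014]
 [  0.         572.68299557 235.19500048]
 [  0.           0.           1.        ]] 0.015963796749656693 [[-0.92572409 -0.37802088  0.01162395  0.47683009]
 [ 0.27072438 -0.64088098  0.7183174  -0.2227481 ]
 [-0.26408941  0.66811061  0.69561843 -1.25850051]
 [ 0.          0.          0.          1.        ]]
[[ 9.99999475e-01  2.01487630e-04  1.00509558e-03 -4.39076450e-04]
 [ 9.13804711e-04  2.69089352e-01 -9.63114783e-01 -1.59330377e-01]
 [-4.64516232e-04  9.63115196e-01  2.69089027e-01  7.83146987e-02]
 [ 0.00000000e+00  0.00000000e+00  0.00000000e+00  1.00000000e+00]] [[345.46524147   0.         317.49716856]
 [  0.         345.46524147 238.15386252]
 [  0.           0.           1.        ]] -0.047606335170358116
```

View pics/top1.png

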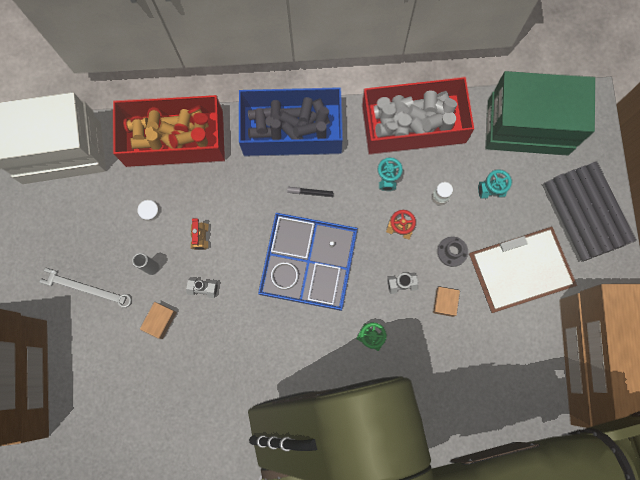

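View pics/side1.png

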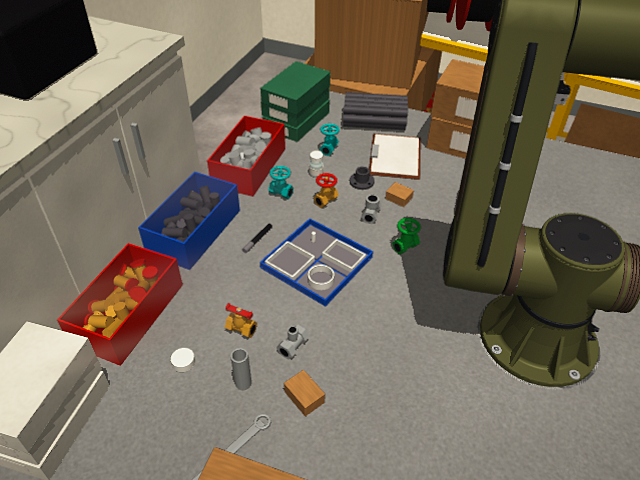

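The top view shows red handwheel valve (402,222), wing valve (200,233), nipple (145,262), flange (452,250), tray centre about (308,262), and tees at (403,282) and (202,287). I'll measure with depth and crop the two tees to tell them apart.

```bash
cat > h.py <<'E'
import numpy as np, cv2
def cloud(c, w2c=None):
    K=c["camera_matrix"]; z=c["range_z"]; h,w=z.shape
    uv=np.stack(np.meshgrid(np.arange(w),np.arange(h)),-1).reshape(-1,1,2).astype(float)
    s=cv2.undistortPoints(uv,K,np.array([float(c["k1"]),0,0,0,0])).reshape(h,w,2)
    P=np.stack([s[...,0]*z,-s[...,1]*z,-z,np.ones_like(z)],-1)
    T=np.linalg.inv(c["world_to_cam"]) if w2c is None else w2c
    W=(P@T.T)[...,:3]; W[z<=0]=np.nan
    return W
def med(W,m): return np.nanmedian(W[m],0)
E
python3 - <<'E'
from h import *
c=np.load("top1.npz"); W=cloud(c); img=c["img"]
def box(u,v,r):
    m=np.zeros(W.shape[:2],bool); m[v-r:v+r+1,u-r:u+r+1]=1; return m
for n,u,v,r,zl,zh in [("wheel",403,220,18,.066,.09),("wing",200,233,22,.06,.09),("nipple",146,260,20,.085,.11),("flange neck",453,249,20,.035,.05),("flange disc",453,249,22,.006,.014),("teeR top",403,281,12,.054,.07),("teeL top",202,286,14,.054,.07),("teeR run",403,284,20,.02,.042),("teeL run",202,287,20,.02,.042),
 ("cup rim",285,276,20,.022,.04),("post",333,243,6,.026,.05),("sq wall",293,238,25,.0155,.0205),("narrow wall",324,284,22,.0155,.0205),("clutter green",372,334,15,.03,.1),("teal",390,172,15,.03,.1),("white",444,192,10,.02,.1)]:
    m=box(u,v,r)&(W[...,2]>zl)&(W[...,2]<zh); P=W[m]
    if len(P)<3: print(n,len(P)); continue
    (cx,cy),(a,b),ang=cv2.minAreaRect((P[:,:2]*1000).astype(np.float32))
    print(n,len(P),"c %.1f %.1f"%(cx,cy),"sz %.1f %.1f ang %.1f"%(a,b,ang),"zmax %.3f zmed %.3f"%(P[:,2].max(),np.median(P[:,2])))
print("floor z",np.nanmedian(W[340:380,180:260,2]))
hsv=cv2.cvtColor(img,cv2.COLOR_RGB2HSV)
m=cv2.inRange(hsv,(105,150,60),(125,255,255))>0; m[:205]=0;m[320:]=0;m[:,:250]=0;m[:,365:]=0
P=W[m&(W[...,2]<.04)&(W[...,2]>.012)]; print("tray",cv2.minAreaRect((P[:,:2]*1000).astype(np.float32)))
s=np.load("side1.npz")["img"]
a=cv2.resize(img[200:310,120:480],None,fx=2.2,fy=2.2); 
b=[cv2.resize(s[y-40:y+40,x-50:x+50],None,fx=3.9,fy=3.9) for x,y in((372,208),(292,342))]
b=np.hstack(b); b=cv2.resize(b,(a.shape[1],int(b.shape[0]*a.shape[1]/b.shape[1])))
cv2.imwrite("pics/crop1.png",np.vstack([a,b])[:600,:,::-1])
E
```

```text
wheel 357 c 594.5 -241.9 sz 55.4 56.8 ang 41.5 zmax 0.085 zmed 0.078
wing 167 c 604.0 231.2 sz 15.5 58.0 ang 88.7 zmax 0.078 zmed 0.068
nipple 114 c 539.7 348.0 sz 33.3 31.7 ang 34.3 zmax 0.104 zmed 0.097
flange neck 133 c 531.4 -363.1 sz 38.9 38.1 ang 44.2 zmax 0.048 zmed 0.041
flange disc 409 c 539.4 -365.2 sz 103.4 90.2 ang 84.2 zmax 0.014 zmed 0.010
teeR top 185 c 462.4 -236.4 sz 33.2 34.8 ang 41.2 zmax 0.067 zmed 0.060
teeL top 71 c 482.2 227.7 sz 19.4 19.8 ang 59.4 zmax 0.067 zmed 0.060
teeR run 239 c 462.3 -235.8 sz 40.7 65.1 ang 5.6 zmax 0.042 zmed 0.032
teeL run 321 c 482.1 228.7 sz 66.5 39.8 ang 78.6 zmax 0.041 zmed 0.032
cup rim 134 c 495.7 34.4 sz 93.3 94.4 ang 86.3 zmax 0.035 zmed 0.029
post 16 c 563.0 -77.8 sz 8.1 8.3 ang 25.6 zmax 0.039 zmed 0.037
sq wall 175 c 584.8 13.4 sz 104.1 111.7 ang 74.4 zmax 0.020 zmed 0.018
narrow wall 95 c 467.4 -58.6 sz 92.5 96.0 ang 75.0 zmax 0.020 zmed 0.019
clutter green 518 c 343.9 -153.7 sz 56.9 55.8 ang 59.4 zmax 0.086 zmed 0.077
teal 495 c 721.3 -222.1 sz 55.7 59.2 ang 86.8 zmax 0.090 zmed 0.076
white 302 c 663.9 -346.0 sz 38.1 37.4 ang 12.3 zmax 0.077 zmed 0.067
floor z -0.000503285056692726
tray ((530.4620971679688, -21.574417114257812), (195.50343322753906, 198.07322692871094), 75.24893951416016)
```

View pics/crop1.png

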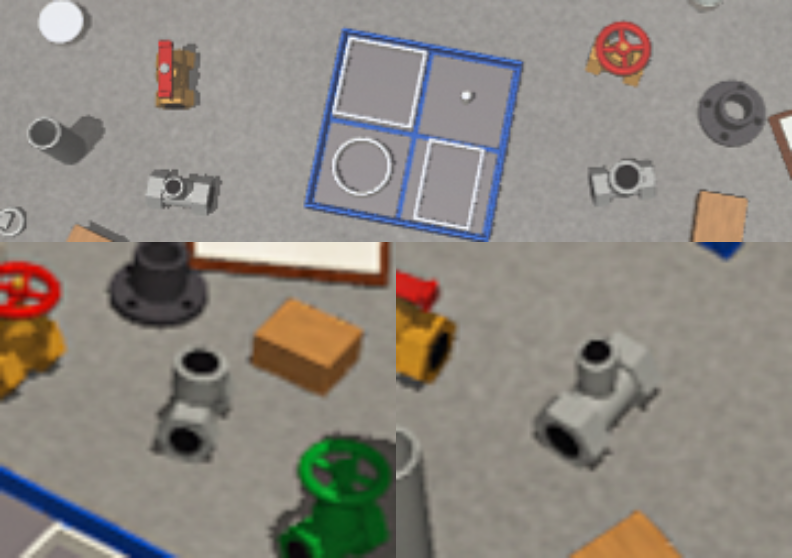

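Pixel findings: the tee at (403,282) has the 34 mm branch, so it is the full one at world (462,-236). The one at (202,287) is the thin look-alike. The seat positions agree with the tray fit: post predicted (564,-79), measured (563,-78). I'll go above the flange first.

```bash
cat >> h.py <<'E'
from scipy.spatial.transform import Rotation as R
TR=np.array([.5305,-.0216]); A=np.radians(75.25); U=np.array([np.cos(A),np.sin(A)]); V=np.array([U[1],-U[0]])
SEAT=dict(square=TR+.047*(V+U),post=TR+.047*(V-U),cup=TR+.047*(U-V),narrow=TR-.047*(V+U))
def go(x,y,z,yaw=None):
    from station import ctrl
    o=ctrl.get_obs(); r=R.from_euler('xyz',o["eef_rot"]); d=r.inv().apply(np.array([x,y,z])-o["ee_pos"])*100
    t=0 if yaw is None else -((np.radians(yaw)-o["eef_rot"][2]+np.pi)%(2*np.pi)-np.pi)
    print("t %.2f"%o["time_s"],"pos",o["ee_pos"].round(4),"yaw %.1f"%np.degrees(o["eef_rot"][2]),"w %.4f"%o["grip_width"],"F",o["force"].round(1),"-> shift cm",d.round(2),"turn %.3f"%t)
def wcloud():
    from station import ctrl,optics
    o=ctrl.get_obs(); c=optics.camera("wrist"); T=np.eye(4); T[:3,:3]=R.from_euler('xyz',o["eef_rot"]).as_matrix(); T[:3,3]=o["ee_pos"]
    return c,cloud(c,T@c["mount"])
def find(W,x,y,r,zl,zh):
    m=(np.hypot(W[...,0]-x,W[...,1]-y)<r)&(W[...,2]>zl)&(W[...,2]<zh); P=W[m]
    (cx,cy),s,a=cv2.minAreaRect((P[:,:2]*1000).astype(np.float32)); print("n",len(P),"c %.1f %.1f"%(cx,cy),"sz",np.round(s,1),"ang %.1f"%a,"zmed %.4f"%np.median(P[:,2]))
E
python3 -c "
from h import *
print({k:(v*1000).round(1) for k,v in SEAT.items()}); go(.531,-.363,.16)"
```

```text
{'square': array([587.9,  11.9]), 'post': array([564., -79.]), 'cup': array([497. ,  35.8]), 'narrow': array([473.1, -55.1])}
t 0.15 pos [ 0.1242 -0.5356  0.2241] yaw -77.0 w 0.0938 F [-0.8 -0.2 -0.2] -> shift cm [-7.63  6.41 43.53] turn 0.000
```

{"fn": "jog_arm", "kwargs": {"targets": [[9.4,[-0.8,0.5,4],0],[9.4,[-1.6,1.2,8.5],0],[9.4,[-2.5,2,13],0],[9.4,[-3.3,2.6,17.5],0],[9.4,[-4.1,3.2,22],0],[9.4,[-5,4,26.5],0],[9.4,[-5.8,4.8,31],0],[9.4,[-6.4,5.5,35.5],0],[9.4,[-7.2,6,40],0],[9.4,[-7.6,6.4,43.5],0]], "grip_force": 25}}

```text
time_s: 1.15
ee_pos: [0.5328, -0.3618, 0.1597]
eef_rot: [-1.571, 0.001, -1.342]
force: [-0.9, -0.3, 0.6]
grip_width: 0.0941
```

```bash
python3 -c "
from h import *
c,W=wcloud(); cv2.imwrite('pics/w1.png',c['img'][:,:,::-1])
find(W,.531,-.363,.03,.037,.046); find(W,.531,-.363,.045,.007,.014); find(W,.594,-.242,.035,.068,.085)
go(.531,-.363,.034)"
```

```text
n 901 c 532.4 -361.4 sz [39.  38.6] ang 12.1 zmed 0.0408
n 2647 c 532.3 -361.1 sz [70.8 70.5] ang 58.8 zmed 0.0092
n 4203 c 595.2 -242.0 sz [56.6 56.6] ang 7.1 zmed 0.0776
t 1.20 pos [ 0.536  -0.3598  0.1588] yaw -76.7 w 0.0937 F [ 4.4  1.6 -1. ] -> shift cm [ 0.21 12.48 -0.56] turn 0.000
```

View pics/w1.png

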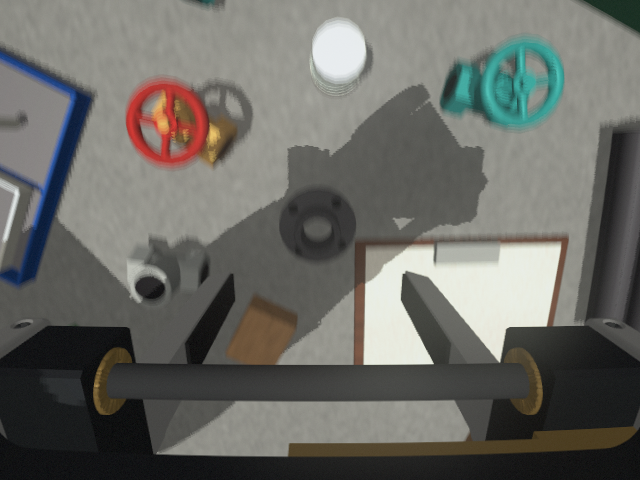

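The wrist view shows the flange under the jaws at (317,225), and the wrist and top measurements agree within 2 mm. Lowering and gripping.

{"fn": "jog_arm", "kwargs": {"targets": [[6.5,[-0.1,1,0.1],0],[6.5,[-0.1,2.5,0.1],0],[6.5,[-0.1,5,0.1],0],[6.5,[-0.1,7.5,0.1],0],[6.5,[-0.1,10,0.1],0],[6.5,[-0.1,11.8,0.1],0],[6.5,[-0.1,12.6,0.1],0],[6.5,[-0.1,12.6,0.1],0],[5,[-0.1,12.6,0.1],0],[3.5,[-0.1,12.6,0.1],0]]}}

```text
time_s: 2.2
ee_pos: [0.5318, -0.3628, 0.0356]
eef_rot: [-1.57, -0.001, -1.343]
force: [0.6, -0.7, -0.0]
grip_width: 0.0523
```

{"fn": "jog_arm", "kwargs": {"targets": [[3,[0,0,0],0],[3,[0,0,0],0],[3,[0,0,0],0],[3,[0,-0.5,0],0],[3,[0,-2,0],0],[3,[0,-4,0],0],[3,[0,-6,0],0],[3,[0,-8,0],0],[3,[0,-9.5,0],0],[3,[0,-10,0],0]]}}

```text
time_s: 3.2
ee_pos: [0.532, -0.3626, 0.1367]
eef_rot: [-1.569, -0.002, -1.343]
force: [0.1, -0.9, -4.8]
grip_width: 0.0395
```

```bash
python3 -c "
from h import *
go(*SEAT['post'],.12)"
```

```text
t 3.20 pos [ 0.532  -0.3626  0.1367] yaw -76.9 w 0.0395 F [ 0.1 -0.9 -4.8] -> shift cm [-26.91   1.63   9.52] turn 0.000
```

{"fn": "jog_arm", "kwargs": {"targets": [[3,[-1.5,0,0.5],0],[3,[-4,0,1.5],0],[3,[-7.5,0,2.7],0],[3,[-11,0,4],0],[3,[-15,0,5.3],0],[3,[-19,0,6.7],0],[3,[-22.5,0,8],0],[3,[-25,0,9],0],[3,[-26.5,0,9.4],0],[3,[-26.9,0,9.5],0]]}}

```text
time_s: 4.2
ee_pos: [0.5629, -0.0772, 0.1339]
eef_rot: [-1.572, 0.001, -1.341]
force: [-0.3, -0.1, -5.1]
grip_width: 0.0397
```

{"fn": "jog_arm", "kwargs": {"targets": [[3,[0,0,0],0],[3,[0,0,0],0],[3,[0,0.5,0],0],[3,[0,1,0],0]]}}

```text
time_s: 4.6
ee_pos: [0.5632, -0.0796, 0.124]
eef_rot: [-1.571, 0.0, -1.344]
force: [0.5, 0.9, -3.8]
grip_width: 0.0398
```

```bash
python3 -c "
from h import *
c,W=wcloud(); cv2.imwrite('pics/w2.png',c['img'][:,:,::-1])
from station import optics
c=optics.camera('top'); cv2.imwrite('pics/t2.png',c['img'][:,:,::-1])
go(*SEAT['post'],.038)
t=W; 
hsv=cv2.cvtColor(c['img'],cv2.COLOR_RGB2HSV)
find(W,*SEAT['square'],.06,.0165,.021)
find(W,*SEAT['cup'],.04,.022,.03)
"
```

```text
t 4.70 pos [ 0.5628 -0.0792  0.1233] yaw -77.0 w 0.0394 F [-0.3  0.2 -3.7] -> shift cm [0.01 8.53 0.13] turn 0.000
n 1282 c 593.6 17.0 sz [95.  95.4] ang 75.1 zmed 0.0197
n 1373 c 497.5 37.5 sz [61.2 61.9] ang 70.5 zmed 0.0282
```

View pics/w2.png

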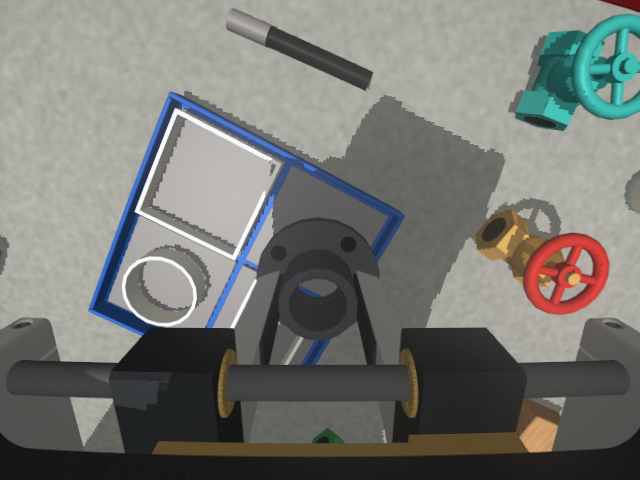

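The flange is held level in the jaws (neck at (316,300)), and the cup measures within 2 mm of the tray model. Lowering onto the post.

{"fn": "jog_arm", "kwargs": {"targets": [[3,[0,1,0.1],0],[3,[0,2.5,0.1],0],[3,[0,4,0.1],0],[3,[0,5.5,0.1],0],[3,[0,6.6,0.1],0],[3,[0,7.5,0.1],0],[3,[0,8.1,0.1],0],[3,[0,8.4,0.1],0],[3,[0,8.4,0.1],0],[3,[0,8.4,0.1],0]]}}

```text
time_s: 5.7
ee_pos: [0.5649, -0.0784, 0.0421]
eef_rot: [-1.569, -0.0, -1.343]
force: [-6.9, 3.3, 12.7]
grip_width: 0.0395
```

```bash
python3 -c "
from h import *
go(*SEAT['post'],.038)"
```

```text
t 5.70 pos [ 0.5649 -0.0784  0.0421] yaw -76.9 w 0.0395 F [-6.9  3.3 12.7] -> shift cm [ 0.04  0.41 -0.11] turn 0.000
```

{"fn": "jog_arm", "kwargs": {"targets": [[4.5,[0,0,0],0],[5.5,[0,0,0],0],[6,[0,0,0],0],[6,[0,0,0],0],[6,[0,-1,0],0],[6,[0,-3,0],0],[6,[0,-6,0],0],[6,[0,-9,0],0],[6,[0,-11,0],0],[6,[0,-11,0],0]]}}

```text
time_s: 6.7
ee_pos: [0.5655, -0.0788, 0.1539]
eef_rot: [-1.566, -0.002, -1.343]
force: [-0.4, -0.1, -0.6]
grip_width: 0.0602
```

```bash
python3 -c "
from h import *
c,W=wcloud(); cv2.imwrite('pics/w3.png',c['img'][:,:,::-1])
x,y=SEAT['post']
find(W,x,y,.03,.037,.055); find(W,x,y,.045,.007,.02); find(W,.594,-.242,.035,.068,.085); find(W,x,y,.006,.03,.042)
P=W[(np.hypot(W[...,0]-x,W[...,1]-y)<.025)&(W[...,2]>.035)&(W[...,2]<.06)]; P=P[np.hypot(*(P[:,:2]-[x,y]).T)>.013]
print(np.linalg.lstsq(np.c_[P[:,:2]-[x,y],np.ones(len(P))],P[:,2],rcond=None)[0])
go(.595,-.242,.13)"
```

```text
n 1228 c 564.9 -77.7 sz [39.1 39. ] ang 54.8 zmed 0.0486
n 4596 c 563.7 -77.5 sz [86.9 87.8] ang 75.1 zmed 0.0166
n 3412 c 595.3 -240.2 sz [56.1 56.7] ang 39.1 zmed 0.0774
n 104 c 563.9 -77.5 sz [7.9 9.1] ang 77.6 zmed 0.0368
[-0.0275286  -0.03735903  0.04758071]
t 6.75 pos [ 0.5648 -0.0787  0.1517] yaw -76.9 w 0.0598 F [ 0.3  0.1 -0.8] -> shift cm [16.59  2.19 -0.75] turn 0.000
```

View pics/w3.png

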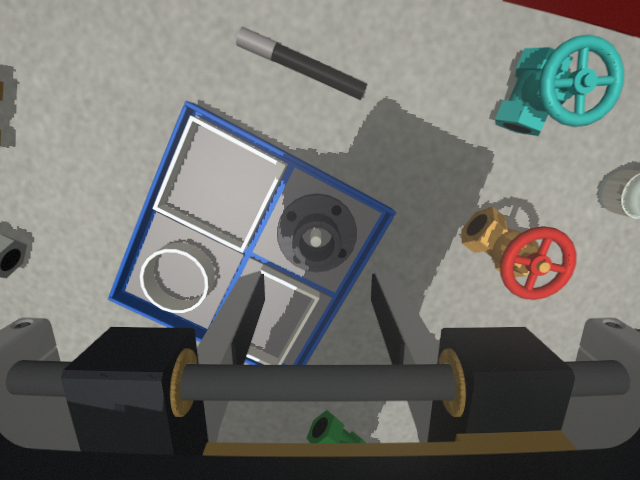

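The flange sits over the post, with the post visible through the hole at (316,240). The neck top reads 48.6 mm against an expected 46, and the post top reads 2.7 mm high too, so it is seated. Next is the gate valve.

{"fn": "jog_arm", "kwargs": {"targets": [[8.5,[1.5,0,-0.1],0],[8.5,[4,0,-0.2],0],[8.5,[7,0,-0.3],0],[8.5,[10,0,-0.5],0],[8.5,[13,0,-0.6],0],[8.5,[15,0,-0.7],0],[8.5,[16.2,0,-0.7],0],[8.5,[16.6,0.5,-0.7],0],[8.5,[16.6,1,-0.7],0],[8.5,[16.6,1,-0.7],0]]}}

```text
time_s: 7.75
ee_pos: [0.5946, -0.241, 0.1391]
eef_rot: [-1.572, 0.001, -1.342]
force: [0.3, -0.4, 0.5]
grip_width: 0.085
```

```bash
python3 -c "
from h import *
c,W=wcloud()
find(W,.595,-.2415,.035,.068,.085)
W2=cloud(np.load('top1.npz')); find(W2,.595,-.2415,.045,.022,.045); find(W,.595,-.2415,.045,.022,.04)
find(W,.462,-.236,.03,.055,.066);find(W,.462,-.236,.045,.025,.04)
go(.595,-.2415,.075)"
```

```text
n 3897 c 595.3 -241.4 sz [57.2 56.9] ang 72.8 zmed 0.0778
n 112 c 593.2 -241.2 sz [58.3 36. ] ang 66.5 zmed 0.0322
n 739 c 595.3 -241.4 sz [58.6 36.7] ang 67.6 zmed 0.0343
n 347 c 452.8 -237.8 sz [13.7 32.2] ang 11.6 zmed 0.0596
n 460 c 475.9 -234.1 sz [ 8.9 62.9] ang 5.0 zmed 0.0282
t 7.80 pos [ 0.5948 -0.2409  0.1398] yaw -76.9 w 0.0849 F [-0.5  0.1  0.5] -> shift cm [0.07 6.48 0.01] turn 0.000
```

{"fn": "jog_arm", "kwargs": {"targets": [[8.5,[0,1,0],0],[8.5,[0,2.5,0],0],[8.5,[0,4.5,0],0],[8.5,[0,6,0],0],[8.5,[0,6.5,0],0],[8.5,[0,6.5,0],0],[7,[0,6.5,0],0],[5.5,[0,6.5,0],0],[5,[0,6.5,0],0],[5,[0,6.5,0],0]]}}

```text
time_s: 8.8
ee_pos: [0.5951, -0.242, 0.0759]
eef_rot: [-1.57, -0.0, -1.343]
force: [-1.3, -1.7, 0.6]
grip_width: 0.0574
```

{"fn": "jog_arm", "kwargs": {"targets": [[5,[0,0,0],0],[5,[0,0,0],0],[5,[0,-0.5,0],0],[5,[0,-2,0],0],[5,[0,-3.5,0],0],[5,[0,-5,0],0],[5,[0,-6.5,0],0],[5,[0,-7.5,0],0],[5,[0,-8,0],0],[5,[0,-8,0],0]]}}

```text
time_s: 9.8
ee_pos: [0.5951, -0.2419, 0.1561]
eef_rot: [-1.57, -0.001, -1.343]
force: [0.9, -0.6, -3.1]
grip_width: 0.0574
```

```bash
python3 -c "
from h import *
go(SEAT['square'][0],SEAT['square'][1]+.001,.13,-68.7)"
```

```text
t 9.80 pos [ 0.5951 -0.2419  0.1561] yaw -76.9 w 0.0574 F [ 0.9 -0.6 -3.1] -> shift cm [-24.99   2.6    5.05] turn -0.144
```

{"fn": "jog_arm", "kwargs": {"targets": [[5,[-1.5,0,0.3],-0.02],[5,[-4,0,0.8],-0.04],[5,[-7,0,1.4],-0.06],[5,[-10.5,0,2.1],-0.08],[5,[-14,0,2.8],-0.1],[5,[-17.5,0,3.5],-0.12],[5,[-20.5,0,4.1],-0.14],[5,[-23,0,4.7],-0.14],[5,[-24.5,0,5],-0.14],[5,[-25,0,5.1],-0.14]]}}

```text
time_s: 10.8
ee_pos: [0.5878, 0.0148, 0.155]
eef_rot: [-1.572, 0.0, -1.201]
force: [-1.1, 0.2, -2.8]
grip_width: 0.0573
```

{"fn": "jog_arm", "kwargs": {"targets": [[5,[0,0,0],0],[5,[0,0,0],0],[5,[0,1,0],0],[5,[0,2.5,0],0],[5,[0,4,0],0],[5,[0,4.5,0],0],[5,[0,4.5,0],0]]}}

```text
time_s: 11.5
ee_pos: [0.5877, 0.0131, 0.109]
eef_rot: [-1.573, 0.001, -1.203]
force: [1.0, 0.9, -3.5]
grip_width: 0.0572
```

```bash
python3 -c "
from h import *
go(SEAT['square'][0],SEAT['square'][1]+.001,.08)
c,W=wcloud(); cv2.imwrite('pics/w4.png',c['img'][:,:,::-1])"
```

```text
t 11.50 pos [0.5877 0.0131 0.109 ] yaw -68.9 w 0.0572 F [ 1.   0.9 -3.5] -> shift cm [0.03 2.9  0.02] turn 0.000
```

View pics/w4.png

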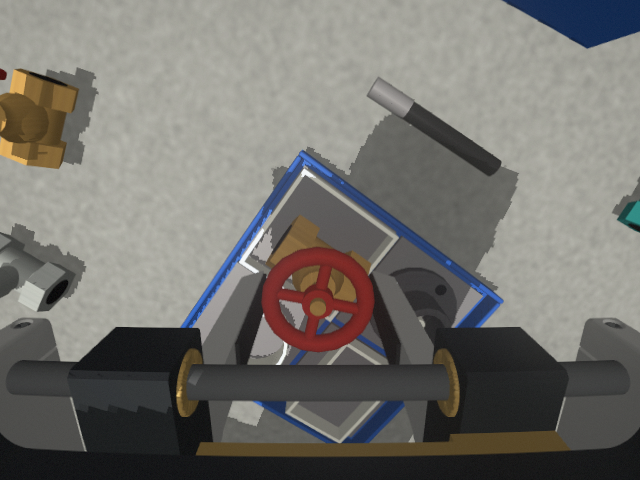

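The valve is upright above the bay, wheel at (318,298), with its barrel parallel to the bay walls. Lowering.

{"fn": "jog_arm", "kwargs": {"targets": [[5,[0,0.8,0],0],[5,[0,1.6,0],0],[5,[0,2.2,0],0],[5,[0,2.6,0],0],[5,[0,2.8,0],0],[5,[0,2.8,0],0],[5,[0,2.8,0],0]]}}

```text
time_s: 12.25
ee_pos: [0.5888, 0.0131, 0.0837]
eef_rot: [-1.569, -0.001, -1.203]
force: [-2.9, -1.3, 9.3]
grip_width: 0.057
```

{"fn": "jog_arm", "kwargs": {"targets": [[6.5,[0,0,0],0],[7.5,[0,0,0],0],[7.8,[0,0,0],0],[7.8,[0,0,0],0],[7.8,[0,-1,0],0],[7.8,[0,-3,0],0],[7.8,[0,-5.5,0],0],[7.8,[0,-8,0],0],[7.8,[0,-8,0],0],[7.8,[0,-8,0],0]]}}

```text
time_s: 13.25
ee_pos: [0.5883, 0.0132, 0.163]
eef_rot: [-1.57, -0.0, -1.203]
force: [0.0, -0.7, -0.9]
grip_width: 0.0778
```

```bash
python3 -c "
from h import *
c,W=wcloud(); cv2.imwrite('pics/w5.png',c['img'][:,:,::-1])
x,y=SEAT['square']
find(W,x,y,.04,.073,.095)
P=W[(np.hypot(W[...,0]-x,W[...,1]-y)<.035)&(W[...,2]>.073)&(W[...,2]<.095)]
print(np.linalg.lstsq(np.c_[P[:,:2]-[x,y],np.ones(len(P))],P[:,2],rcond=None)[0])
go(.462,-.236,.15,5.6)"
```

```text
n 3440 c 588.0 14.0 sz [56.6 57.1] ang 67.6 zmed 0.0858
[-2.57236523e-03  7.13588992e-05  8.56127257e-02]
t 13.30 pos [0.588  0.0132 0.1621] yaw -68.9 w 0.0782 F [-0.3 -0.2  0.1] -> shift cm [ 18.73   1.22 -20.71] turn -1.301
```

Valve wheel is level, at (588,14) and 8 mm above its table height, the same rise as the flange. So the tray floor stands about 4 mm up and both parts are seated. Now the tee.

{"fn": "jog_arm", "kwargs": {"targets": [[6,[1.5,0,-1.7],-0.13],[6,[3.5,0,-4],-0.26],[6,[5.5,0,-6.2],-0.39],[6,[8,0,-9],-0.52],[6,[10.5,0,-11.7],-0.65],[6,[13,0,-14.4],-0.78],[6,[15,0,-16.6],-0.91],[6,[17,0,-18.8],-1.04],[6,[18.2,0.5,-20.2],-1.17],[6,[18.7,1.2,-20.7],-1.3]]}}

```text
time_s: 14.3
ee_pos: [0.4612, -0.237, 0.1496]
eef_rot: [-1.57, 0.001, 0.101]
force: [0.3, 0.0, -0.4]
grip_width: 0.0602
```

{"fn": "jog_arm", "kwargs": {"targets": [[6,[0,0,0],0],[6,[0,0,0],0],[6,[0,0,0],0]]}}

```text
time_s: 14.6
ee_pos: [0.4626, -0.2352, 0.1505]
eef_rot: [-1.571, 0.0, 0.095]
force: [-1.0, -0.2, -0.6]
grip_width: 0.0599
```

```bash
python3 -c "
from h import *
c,W=wcloud(); cv2.imwrite('pics/w6.png',c['img'][:,:,::-1])
find(W,.462,-.236,.03,.054,.066);find(W,.462,-.236,.045,.022,.04)
go(.462,-.236,.060,5.6)"
```

```text
n 1653 c 462.6 -235.3 sz [35.2 35.2] ang 47.3 zmed 0.0593
n 1315 c 462.8 -235.4 sz [36.3 65.1] ang 4.7 zmed 0.0342
t 14.65 pos [ 0.4626 -0.2353  0.1506] yaw 5.5 w 0.0603 F [ 0.8 -0.4 -0.4] -> shift cm [-0.07  9.06 -0.07] turn -0.002
```

View pics/w6.png

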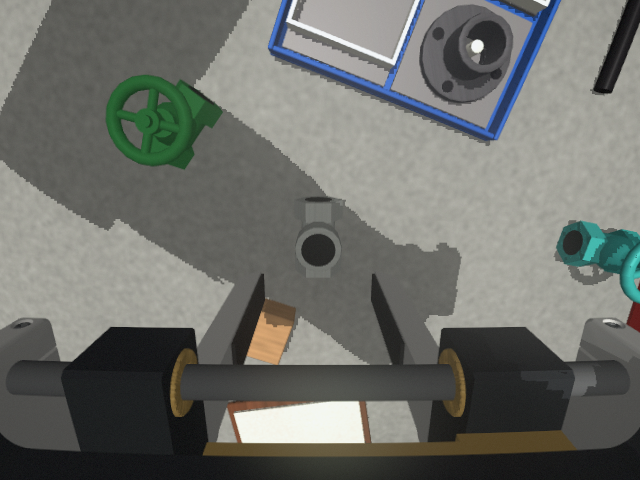

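The tee branch (318,250) is centred in the jaws, and its measured diameter is 35 mm. Lower, grip and lift.

{"fn": "jog_arm", "kwargs": {"targets": [[6,[0,1.5,0],0],[6,[0,4,0],0],[6,[0,6.5,0],0],[6,[0,8.3,0],0],[6,[0,9,0],0],[6,[0,9,0],0],[6,[0,9,0],0],[4.5,[0,9,0],0],[3,[0,9,0],0],[3,[0,9,0],0]]}}

```text
time_s: 15.65
ee_pos: [0.4625, -0.2358, 0.0609]
eef_rot: [-1.571, -0.001, 0.097]
force: [-0.1, 0.3, 0.1]
grip_width: 0.0394
```

{"fn": "jog_arm", "kwargs": {"targets": [[3,[0,0,0],0],[3,[0,0,0],0],[3,[0,-0.5,0],0],[3,[0,-2,0],0],[3,[0,-3.5,0],0],[3,[0,-5.5,0],0],[3,[0,-7.5,0],0],[3,[0,-9,0],0],[3,[0,-9.5,0],0],[3,[0,-9.5,0],0]]}}

```text
time_s: 16.65
ee_pos: [0.4623, -0.2358, 0.1557]
eef_rot: [-1.571, -0.0, 0.097]
force: [-0.7, -0.0, -2.6]
grip_width: 0.0355
```

```bash
python3 -c "
from h import *
go(SEAT['narrow'][0],SEAT['narrow'][1]+.001,.12,75.8)"
```

```text
t 16.65 pos [ 0.4623 -0.2358  0.1557] yaw 5.6 w 0.0355 F [-0.7 -0.  -2.6] -> shift cm [ 2.83  3.56 17.98] turn -1.226
```

{"fn": "jog_arm", "kwargs": {"targets": [[3,[0.2,0,1.2],-0.12],[3,[0.5,0,3],-0.24],[3,[0.9,0,5.2],-0.37],[3,[1.2,0,7.6],-0.5],[3,[1.6,0,10],-0.63],[3,[2,0,12.4],-0.76],[3,[2.3,0,14.6],-0.89],[3,[2.6,0,16.4],-1.02],[3,[2.8,0,17.6],-1.14],[3,[2.8,0,18],-1.23]]}}

```text
time_s: 17.65
ee_pos: [0.4723, -0.0527, 0.1544]
eef_rot: [-1.569, -0.0, 1.333]
force: [1.2, -0.7, -2.5]
grip_width: 0.0356
```

{"fn": "jog_arm", "kwargs": {"targets": [[3,[0,0,0],0],[3,[0,0.5,0],0],[3,[0,2,0],0],[3,[0,3.5,0],0],[3,[0,4.5,0],0],[3,[0,5,0],0],[3,[0,5,0],0],[3,[0,5,0],0]]}}

```text
time_s: 18.45
ee_pos: [0.473, -0.054, 0.1058]
eef_rot: [-1.571, -0.0, 1.326]
force: [0.8, 0.1, -2.2]
grip_width: 0.0355
```

```bash
python3 -c "
from h import *
go(SEAT['narrow'][0],SEAT['narrow'][1]+.001,.068,75.8)
c,W=wcloud(); cv2.imwrite('pics/w7.png',c['img'][:,:,::-1])
find(W,*SEAT['narrow'],.056,.018,.026)"
```

```text
t 18.45 pos [ 0.473  -0.054   0.1058] yaw 76.0 w 0.0355 F [ 0.8  0.1 -2.2] -> shift cm [-0.01  3.78 -0.01] turn 0.003
n 1967 c 460.6 -61.3 sz [82.4 83.8] ang 75.6 zmed 0.0215
```

View pics/w7.png

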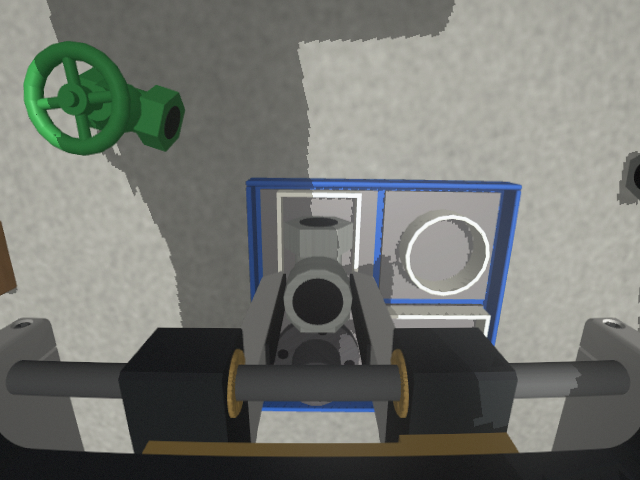

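The tee is lined up inside the narrow bay (walls at columns 281 and 359, run centred at 319). Lowering and releasing.

{"fn": "jog_arm", "kwargs": {"targets": [[3,[0,1,0],0],[3,[0,2,0],0],[3,[0,2.8,0],0],[3,[0,3.4,0],0],[3,[0,3.7,0],0],[3,[0,3.8,0],0],[3,[0,3.8,0],0],[3,[0,3.8,0],0]]}}

```text
time_s: 19.3
ee_pos: [0.4729, -0.0536, 0.0685]
eef_rot: [-1.571, -0.0, 1.327]
force: [-8.5, 2.8, 17.1]
grip_width: 0.0353
```

{"fn": "jog_arm", "kwargs": {"targets": [[4.5,[0,0,0],0],[5.2,[0,0,0],0],[5.2,[0,0,0],0],[5.2,[0,0,0],0],[5.2,[0,-1,0],0],[5.2,[0,-3,0],0],[5.2,[0,-6,0],0],[5.2,[0,-9,0],0],[5.2,[0,-11,0],0],[5.2,[0,-11,0],0]]}}

```text
time_s: 20.3
ee_pos: [0.4738, -0.0541, 0.1806]
eef_rot: [-1.576, -0.0, 1.327]
force: [0.1, -0.6, 0.1]
grip_width: 0.0523
```

```bash
python3 -c "
from h import *
c,W=wcloud()
x,y=SEAT['narrow']; find(W,x,y,.035,.058,.08); find(W,*SEAT['cup'],.04,.025,.037)
go(.540,.348,.19)"
```

```text
n 1470 c 472.4 -52.5 sz [34.9 34.8] ang 75.3 zmed 0.0673
n 763 c 496.9 37.5 sz [61. 61.] ang 50.6 zmed 0.0288
t 20.35 pos [ 0.4731 -0.054   0.1787] yaw 76.0 w 0.0519 F [-0.1 -0.1 -0.7] -> shift cm [40.62 -1.14  3.21] turn 0.000
```

Tee top is at 67 mm, again 8 mm above its table height, and centred at (472,-53), so it is seated. Last, the nipple.

{"fn": "jog_arm", "kwargs": {"targets": [[8,[2,-0.6,0.2],0],[8,[5.5,-1.1,0.4],0],[8,[10,-1.1,0.8],0],[8,[14.8,-1.1,1.2],0],[8,[19.6,-1.1,1.6],0],[8,[24.4,-1.1,2],0],[8,[29.2,-1.1,2.4],0],[8,[34,-1.1,2.8],0],[8,[38,-1.1,3.1],0],[8,[40.6,-1.1,3.2],0]]}}

```text
time_s: 21.35
ee_pos: [0.539, 0.3504, 0.1865]
eef_rot: [-1.569, 0.001, 1.329]
force: [0.4, 0.1, -0.5]
grip_width: 0.0801
```

{"fn": "jog_arm", "kwargs": {"targets": [[8,[0,0,0],0],[8,[0,0,0],0],[8,[0,0,0],0]]}}

```text
time_s: 21.65
ee_pos: [0.5396, 0.3468, 0.1878]
eef_rot: [-1.57, 0.001, 1.326]
force: [-0.3, -0.2, -0.9]
grip_width: 0.0801
```

```bash
python3 -c "
from h import *
c,W=wcloud(); cv2.imwrite('pics/w8.png',c['img'][:,:,::-1])
find(W,.540,.348,.035,.09,.107)
go(.540,.348,.082)"
```

```text
n 766 c 540.0 349.9 sz [33.2 33.3] ang 75.0 zmed 0.0986
t 21.70 pos [0.5397 0.3468 0.1882] yaw 76.0 w 0.0799 F [0.1 0.9 0.8] -> shift cm [ 0.13 10.62 -0.  ] turn 0.000
```

View pics/w8.png

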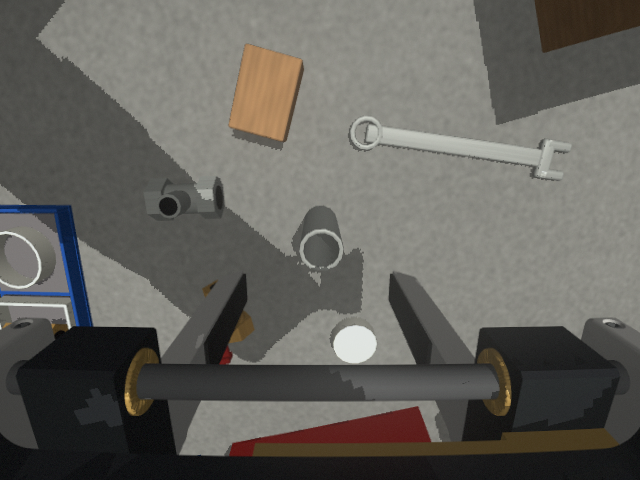

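The nipple rim is at (321,250), midway between the jaws, and the clearance to the wing valve and thin tee is good. Lower, grip and lift.

{"fn": "jog_arm", "kwargs": {"targets": [[8,[0.3,1,0],0],[8,[0.3,3,0],0],[8,[0.3,5.5,0],0],[8,[0.3,8,0],0],[8,[0.3,10,0],0],[8,[0.3,10.6,0],0],[7,[0.3,10.6,0],0],[5.5,[0.3,10.6,0],0],[4.2,[0.3,10.6,0],0],[3,[0.3,10.6,0],0]]}}

```text
time_s: 22.7
ee_pos: [0.5407, 0.3509, 0.0834]
eef_rot: [-1.572, -0.001, 1.327]
force: [0.4, 0.2, 0.0]
grip_width: 0.0517
```

{"fn": "jog_arm", "kwargs": {"targets": [[3,[0,0,0],0],[3,[0,0,0],0],[3,[0,0,0],0],[3,[0,-0.5,0],0],[3,[0,-2,0],0],[3,[0,-4.5,0],0],[3,[0,-7,0],0],[3,[0,-9.5,0],0],[3,[0,-11,0],0],[3,[0,-11,0],0]]}}

```text
time_s: 23.7
ee_pos: [0.541, 0.3511, 0.1952]
eef_rot: [-1.574, -0.003, 1.327]
force: [-0.0, -0.4, -1.7]
grip_width: 0.0337
```

```bash
python3 -c "
from h import *
go(.4972,.0370,.17)"
```

```text
t 23.70 pos [0.541  0.3511 0.1952] yaw 76.0 w 0.0337 F [-0.  -0.4 -1.7] -> shift cm [-31.55   2.44  -3.32] turn 0.000
```

{"fn": "jog_arm", "kwargs": {"targets": [[3,[-1.5,0,-0.2],0],[3,[-4.5,0,-0.5],0],[3,[-8.5,0,-0.9],0],[3,[-13,0,-1.4],0],[3,[-17.5,0,-1.9],0],[3,[-22,0,-2.3],0],[3,[-26,0,-2.7],0],[3,[-29,0,-3.1],0],[3,[-31,0,-3.3],0],[3,[-31.6,0,-3.3],0]]}}

```text
time_s: 24.7
ee_pos: [0.4955, 0.0345, 0.1916]
eef_rot: [-1.569, 0.0, 1.325]
force: [0.4, 0.6, -2.3]
grip_width: 0.0338
```

{"fn": "jog_arm", "kwargs": {"targets": [[3,[0,0,0],0],[3,[0,0.5,0],0],[3,[0,2,0],0],[3,[0,4,0],0],[3,[0,5.5,0],0],[3,[0,6,0],0],[3,[0,6,0],0],[3,[0,6,0],0]]}}

```text
time_s: 25.5
ee_pos: [0.4965, 0.0365, 0.133]
eef_rot: [-1.571, -0.0, 1.328]
force: [0.4, -0.9, -0.9]
grip_width: 0.0333
```

```bash
python3 -c "
from h import *
go(.4972,.0370,.091)
c,W=wcloud(); cv2.imwrite('pics/w9.png',c['img'][:,:,::-1])"
```

```text
t 25.50 pos [0.4965 0.0365 0.133 ] yaw 76.1 w 0.0333 F [ 0.4 -0.9 -0.9] -> shift cm [ 0.06  4.2  -0.06] turn 0.000
```

View pics/w9.png

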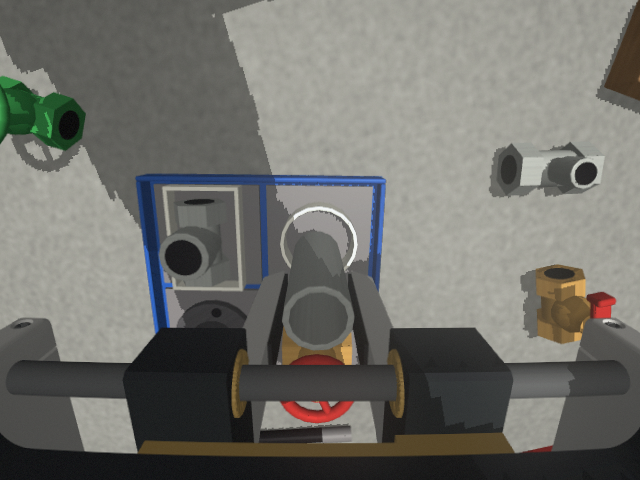

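The nipple is over the cup (rim circle centred at (319,240)) with the tee and valve clear. Lowering and releasing.

{"fn": "jog_arm", "kwargs": {"targets": [[3,[0,1,0],0],[3,[0,2,0],0],[3,[0,3,0],0],[3,[0,3.7,0],0],[3,[0,4.1,0],0],[3,[0,4.3,0],0],[3,[0,4.3,0],0],[3,[0,4.3,0],0]]}}

```text
time_s: 26.35
ee_pos: [0.4966, 0.0358, 0.0903]
eef_rot: [-1.572, 0.0, 1.327]
force: [-2.6, -2.2, 6.4]
grip_width: 0.0334
```

{"fn": "jog_arm", "kwargs": {"targets": [[4,[0,0,0],0],[5,[0,0,0],0],[5.5,[0,0,0],0],[5.5,[0,0,0],0],[5.5,[0,-1,0],0],[5.5,[0,-3,0],0],[5.5,[0,-6,0],0],[5.5,[0,-9,0],0],[5.5,[0,-12,0],0],[5.5,[0,-15,0],0]]}}

```text
time_s: 27.35
ee_pos: [0.4959, 0.0362, 0.2416]
eef_rot: [-1.571, -0.0, 1.327]
force: [-0.6, -0.0, -0.6]
grip_width: 0.0545
```

{"fn": "jog_arm", "kwargs": {"targets": [[5.5,[0,-0.5,2],0],[5.5,[0,-1,5],0],[5.5,[0,-1.5,8],0],[5.5,[0,-2,11],0],[5.5,[0,-2,14],0],[5.5,[0,-2,16],0],[5.5,[0,-2,16],0],[5.5,[0,-2,16],0]]}}

```text
time_s: 28.15
ee_pos: [0.3413, 0.0748, 0.2602]
eef_rot: [-1.572, -0.001, 1.327]
force: [0.7, 0.3, -0.2]
grip_width: 0.0548
```

```bash
python3 -c "
from h import *
from station import optics
c=optics.camera('top'); s=optics.camera('side'); W=cloud(c)
go(.5,0,.3)
for k,r,a,b in(('cup',.03,.095,.12),('square',.04,.073,.1),('narrow',.03,.06,.08),('post',.03,.042,.056)): print(k,(SEAT[k]*1000).round(1)); find(W,*SEAT[k],r,a,b)
print('wing');find(W,.604,.2312,.05,.06,.09); print('thin');find(W,.4822,.2277,.04,.054,.067)
cv2.imwrite('pics/end.png',np.vstack([cv2.resize(c['img'][190:320,130:480],(800,297)),cv2.resize(s['img'][170:420,150:490],(408,300))[:, :].repeat(1,0) if 0 else cv2.copyMakeBorder(cv2.resize(s['img'][170:420,150:490],(408,300)),0,0,0,392,cv2.BORDER_CONSTANT)])[:,:,::-1])"
```

```text
t 28.25 pos [0.3415 0.0746 0.2597] yaw 76.0 w 0.0550 F [ 0.1 -0.   0.3] -> shift cm [ -3.41  -4.03 -17.18] turn 0.000
cup [497.   35.8]
n 90 c 495.3 34.5 sz [32.8 32.6] ang 60.2 zmed 0.1058
square [587.9  11.9]
n 365 c 587.6 12.2 sz [56.8 56.4] ang 56.2 zmed 0.0856
narrow [473.1 -55.1]
n 198 c 472.1 -54.0 sz [34.2 34.5] ang 24.8 zmed 0.0675
post [564. -79.]
n 129 c 563.7 -79.1 sz [37.8 38.7] ang 39.0 zmed 0.0486
wing
n 168 c 603.8 231.0 sz [15.3 58.5] ang 88.5 zmed 0.0683
thin
n 66 c 482.4 227.7 sz [19.2 19.4] ang 13.4 zmed 0.0592
```

View pics/end.png

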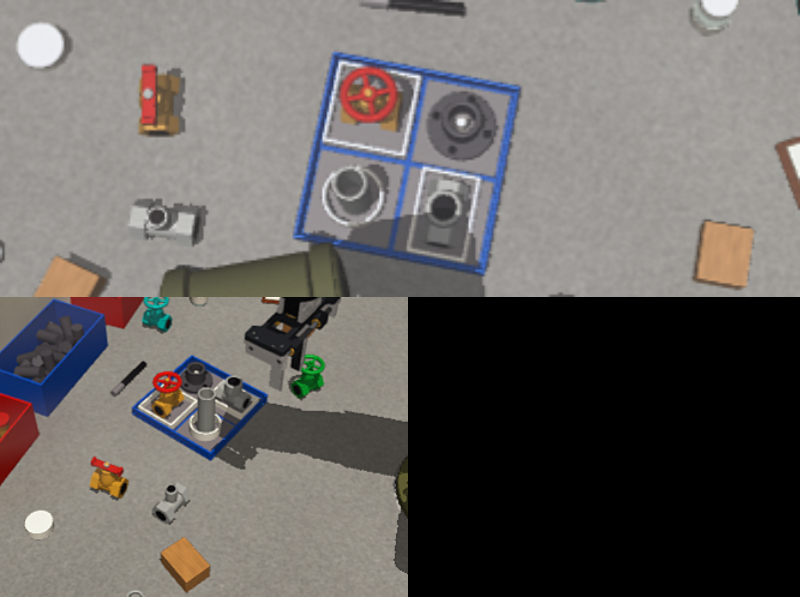

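All four parts are upright in their seats, within 2 mm of centre, and each has risen about 8 mm. The look-alikes have not moved. The gripper is clear, with force near 0.

```bash
python3 -c "
from station import ctrl
print(ctrl.hand_in())"
```

```text
the job is handed in; nothing more can be done
None
```

The order is packed and handed in at about 28 s of the 106 s allowed. The flange is over the post, the gate valve in the square bay, the full-branch tee in the narrow bay and the nipple in the round cup.

- **Seats:** In the last top-camera check, all four parts stood upright, released and within about 2 mm of their seat centres.
- **Look-alikes:** The wing valve and thin tee read the same as at the start, to within 0.5 mm.
- **Height reading:** The flange, valve and tee read about 8 mm above their table height, and the nipple read the same rise at its top. The base plate accounts for only 4 mm. I put the rest down to the tray floor, because the bare post and cup rim also read 2–3 mm high before the parts went in.
- **One disagreeing check:** A tilt fit on the flange gave about 0.03–0.04 rad. It was probably thrown off by the post and the arm still settling, and it is well under the 0.12 limit.
- **Contact force:** On setting down, the tool force peaked at about 17 N vertical.

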